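# Shut the caliper case

### The arm

A 6-joint arm with a two-finger parallel gripper is mounted at the origin on the work surface. World frame = base frame: x ahead of the robot, y to its left, z up, the work surface at z = 0. Lengths are in m, angles in degrees, forces in N, time in s.
With the tool pointing down it reaches from about 0.375 to 0.9 m from the base axis. Payload 3.1 kg.
Tool frame: the origin (TCP) lies midway between the tips of the shut fingers; the grasp point (between the pads) lies bot.hold_point_z behind it (bot.hold_point_z is the distance from the TCP to the grasp point, in m); z points along the fingers, y is the direction in which the jaws open and shut (so a half turn about z gives the same grasp; the last joint's range is limited). The gripper opens to 87 mm and grips with 3 to 60 N. Pads are 19 mm wide; open, the fingers measure 117 mm over their backs; the gripper's body (75 mm by 190 mm) begins 51 mm behind the grasp point.
Start: joints at [62.71, 30.224, 82.088, -0, 67.689, -10.227], TCP at [0.183, 0.597, 0.223] pointing down, gripper open.
Joint ranges: [-176.69, 176.69], [-43.24, 126.21], [12.49, 139.97], [-82, 262], [0, 151.66], [-163.58, 163.58]. Speed limits (degrees/s): [159.86, 159.86, 180, 180, 180, 180].

### API

Orientations are given as a 3x3 rotation matrix whose columns are the frame's x, y, z axes.
In Python, from rig import bot, vision gives the robot as it stands.
- The arm moves only by the shell command python3 -m inch 'ROWS'. ROWS is JSON, a list of rows, each a list of 5 numbers: the finger opening in mm, from 0 to 87, then the shift along the tool's x, y, z in mm, then the turn about the tool's z in rad. In form: [[hand, dx, dy, dz, roll], ...]. A call has 1 to 8 rows; each row is the pose to reach, as a shift and turn from the pose measured when the call began, along the tool's axes at that moment; what a row does not reach only later rows make up. A row lasts 1/10 s, in which the tool goes at most 50 mm and 8.59 degrees, less where a joint would pass 70% of its speed; a pose out of reach is approached as far as the arm can. A call with a gripper value outside its range is refused whole. The fingers move at their own pace and stop on an object; the grip force is fixed at half the most. Time passes only in rows, so rows that repeat a pose let the fingers close. It gives the time, the measured TCP pose, the force and the opening at its end, in the units of the state.
- bot.read_state(): the state, without advancing time (a new reading comes with each control period).
- vision.capture(name): name is "side" or "top"; returns (picture, depth): 384x512x3 uint8, red, green, blue; 384x512 float32, m along the optical axis (not along the pixel's ray), 0 where there is no reading.
- vision.camera_model(name): a dict with "intrinsics" (3x3 intrinsics, pixels), "camera_from_world" (4x4, takes a point from world to camera coordinates). Camera axes: x right, y down, z forward; pixel columns grow to the right and rows downward; lengths in m; the calibration is good to about 2 mm. A picture is of the moment at which its call begins. camera_model takes no time and is no camera call.
- bot.hand_in(): hands the job in, once; it reports no verdict.
The state is a dict: "time_s": time; "joint_positions": joint angles; "qvel": joint speeds; "tau": joint torques, N m; "position": TCP position; "tcp_rot": TCP orientation; "force": force on the tool from outside, world axes, zero at the start; "moment": the same for the moment, N m; "opening": opening from 0.0 (shut) to 1.0 (fully open).
Only numpy, scipy, OpenCV 4.12 (cv2) and the standard library are available. Lean on these libraries where they do the work, as an engineer would, in place of code of your own. Each camera call takes 0.05 s, during which the arm holds its last target. There are 200 camera calls.

### The job

Two equal instrument cases stand open on the bench. Shut the one with the caliper in it: gently push its lid from behind until it is just past upright, then let it drop shut under its own weight, without following it down or pressing on it. Leave the other case, the one with the wrench, open.

Things in the scene. Friction and masses are not known exactly. Their poses are not given: they have to be found in the camera images.
- caliper_case: Case to shut: fixed black plastic box, 116 mm deep (its x), 260 wide (y), 42 high, open on top. Origin: centre of underside, on the bench; x points from hinge edge to front edge, away from the robot. Hinge line: along y at x -58, z 42 mm, the edge nearest the robot, over which the lid leans back. Only things under 65 mm lie behind. The twin case is beside it, centres 340-460 mm apart in y.
- caliper_lid (a joint): Its lid's angle, rad: 0 shut, 1.57 upright, 1.92 wide open on its stop, as at the start. Flat plate, 116 mm hinge to free edge, 260 wide, 8 thick (outwards from the hinge line), about 150 g. Free hinge, no spring: falls back short of upright, falls shut in about 0.5 s past it. Free edge 158 mm above the bench when upright; at the stop 151 mm, its outer face 47 mm behind the hinge line.
- wrench_lid (a joint): The same angle for the equal lid of the twin case, in which a wrench lies; it starts wide open, at 1.92, and must stay open.
- caliper_center (a point): Middle of the stainless steel caliper, 225 mm long, up to 65 mm wide and 10 mm thick, lying along the case's width on its floor; it tells which case is meant. The point is on the middle of its beam, 5 mm above its underside. It need not be touched.
Things that resemble listed ones, but are neither listed nor needed, are in the scene too. What is shaped like the part that bears caliper_center but pink or turquoise is not meant.

How it is judged (in metres and radians):
At the end, for the whole second after the job is handed in: The caliper case's lid is shut (within 0.05 rad) and at rest, the caliper is still inside (within 50 mm of the middle along and across, below the rim), and the wrench case's lid is still open beyond 1.7 rad (value of joint caliper_lid below 0.05 rad and velocity of joint caliper_lid between -0.05 and 0.05 rad/s and value of joint wrench_lid above 1.7 rad and x of caliper_center in the frame of caliper_case between -0.05 and 0.05 m and y of caliper_center in the frame of caliper_case between -0.05 and 0.05 m and z of caliper_center in the frame of caliper_case below 0.04 m); the robot touches nothing.
It fails at once if the robot touches the caliper case or its lid while the lid is less than 0.6 rad (35 degrees) open: followed down, pressed or held instead of falling by itself (value of joint caliper_lid below 0.6 rad and contact force between any of the fingers, the arm and caliper_case above 0.3 N).
It fails at once if the robot strains the caliper case or its lid with over 25 N instead of pushing gently (contact force between any of the fingers, the arm and caliper_case above 25 N).
It fails at once if the lid of the wrench case is moved towards shut (below 1.65 rad) (value of joint wrench_lid below 1.65 rad).
It also fails if it takes over 29 s, if anything falls off the work surface, if the arm or the gripper's body presses on something with over 40 N, if the wrist force passes 120 N, or if a joint passes its speed limit or range.

## Working session

There is one attempt and no reset: what is moved stays moved. The work goes in short steps, Python scripts to look and compute and a shell command to move; the robot and the scene stay as the last step left them, time stands still between calls to the robot, and variables do not carry over. Pictures are saved under pics/ and viewed, about 8 in all and at most 12, crops included, and the job is handed in when it is done.

```bash
mkdir -p pics; ls
cat > h.py <<'E'
import numpy as np, cv2
from rig import bot, vision
def cap(n):
    p,d=vision.capture(n); m=vision.camera_model(n); return p,d,np.array(m["intrinsics"]),np.array(m["camera_from_world"])
def cloud(d,K,T):
    v,u=np.indices(d.shape); X=np.stack([(u-K[0,2])/K[0,0]*d,(v-K[1,2])/K[1,1]*d,d,],-1)
    W=(X-T[:3,3])@T[:3,:3]; W[d==0]=np.nan; return W
E
python3 - <<'E'
from h import *
for n in("top","side"):
    p,d,K,T=cap(n); np.savez(n,p=p,d=d,K=K,T=T); cv2.imwrite(f"pics/{n}.png",p[...,::-1]); print(n,-T[:3,:3].T@T[:3,3],(d>0).mean())
print(bot.read_state())
E
```

```text
pics
top [ 0.37913184 -0.15467537  1.01348951] 0.9960276285807291
side [ 0.13863153 -0.61002812  0.72896588] 0.9961954752604166
{'time_s': 0.1, 'joint_positions': array([ 6.27084256e+01,  3.02747111e+01,  8.21480848e+01, -5.41593111e-04,
        6.76863270e+01, -1.02278585e+01]), 'qvel': array([ 0.08120933, -0.05351786, -0.18411439,  0.0101106 , -0.0172292 ,
        0.08769475]), 'tau': array([ 3.78007974e-05, -4.40983379e+01, -1.77150679e+01,  6.34608348e-02,
        5.33315877e-02, -2.17293967e-05]), 'position': array([0.18308133, 0.59691959, 0.22166329]), 'tcp_rot': array([[-9.55979945e-01,  2.93430735e-01, -8.65502820e-04],
       [ 2.93431826e-01,  9.55978496e-01, -1.69655797e-03],
       [ 3.29579832e-04, -1.87584147e-03, -9.99998186e-01]]), 'force': array([-0.46800346, -0.62551303,  0.07666929]), 'moment': array([-0.03028096, -0.03244849,  0.01275489]), 'opening': 1.0050252560231212}
```

View pics/top.png

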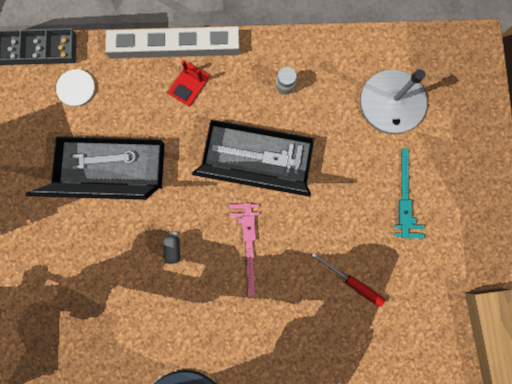

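View pics/side.png

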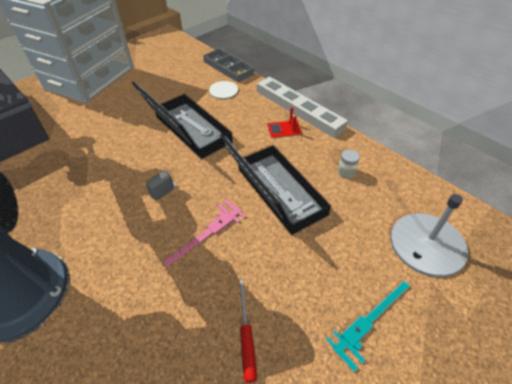

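Candidates in the top picture: the steel caliper in the right case (262,155), the wrench in the left case (105,160), a pink caliper loose at (249,245), and a turquoise one at (405,195). By the description, the right case is the one meant. I'll check it in a crop and measure.

Run:
```python
from h import *
z=np.load("top.npz");p,d,K,T=[z[k] for k in "pdKT"]
cv2.imwrite("pics/crop.png",cv2.resize(p[110:210,180:330],None,fx=5,fy=5,interpolation=cv2.INTER_CUBIC)[...,::-1])
W=cloud(d,K,T); hsv=cv2.cvtColor(p,cv2.COLOR_RGB2HSV)
for nm,(c0,c1) in dict(cal=(185,325),wr=(20,172)).items():
    w=W[110:215,c0:c1]; zz=w[...,2]; dark=p[110:215,c0:c1].max(-1)<60
    for lab,m in (("rim",dark&(abs(zz-.042)<.006)),("lid",zz>.06)):
        q=w[m]
        if len(q)<10: print(lab,len(q));continue
        r=cv2.minAreaRect(q[:,:2].astype(np.float32)*1000); print(nm,lab,len(q),r,"box",cv2.boxPoints(r).round(0).tolist(),"zmax",q[:,2].max())
    if 1:
        q=w[zz>.13]; print("top edge",q[:,:2][q[:,1].argmin()],q[:,:2][q[:,1].argmax()],q[:,0].min(),q[:,0].max(),q[:,2].max())
# tall things near the caliper lid's rear
g=W[150:384,180:400]; m=(g[...,2]>.02); 
n,l,s,c=cv2.connectedComponentsWithStats((np.nan_to_num(W[...,2])>.012).astype(np.uint8))
for i in range(1,n):
    if s[i,4]>40: print(s[i],W[l==i].min(0).round(3),W[l==i].max(0).round(3))
```

```text
cal rim 353 ((620.3441162109375, -190.21218872070312), (257.9457702636719, 116.19499206542969), 77.31268310546875) box [[535.0, -303.0], [649.0, -329.0], [705.0, -77.0], [592.0, -52.0]] zmax 0.047806655992686194
cal lid 1386 ((539.886962890625, -171.5593719482422), (259.2112731933594, 43.584407806396484), 77.71200561523438) box [[491.0, -294.0], [534.0, -303.0], [589.0, -50.0], [546.0, -40.0]] zmax 0.15612768962452195
top edge [ 0.5038927  -0.29465182] [ 0.54893008 -0.04251841] 0.4935166175001546 0.5607144034178436 0.15612768962452195
wr rim 437 ((607.2055053710938, 180.09030151367188), (261.7999572753906, 119.48868560791016), 85.23210906982422) box [[537.0, 55.0], [656.0, 45.0], [678.0, 306.0], [559.0, 316.0]] zmax 0.04657955622357147
wr lid 1600 ((524.3074340820312, 184.6772918701172), (259.852783203125, 43.788936614990234), 86.66726684570312) box [[495.0, 56.0], [539.0, 54.0], [554.0, 313.0], [510.0, 316.0]] zmax 0.15366892172753993
top edge [0.50365063 0.05600067] [0.51718321 0.31523868] 0.49663867627020214 0.526219268789741 0.15366892172753993
[ 105   26  134   31 3498] [ 0.89  -0.148  0.012] [0.955 0.192 0.043]
[   0   28   75   35 1029] [0.879 0.279 0.012] [0.964 0.472 0.036]
[181  59  21  22 142] [ 0.816 -0.052  0.013] [ 0.852 -0.007  0.068]
[275  66  21  27 453] [ 0.777 -0.29   0.013] [ 0.827 -0.239  0.072]
[ 360   69   67   64 3076] [ 0.666 -0.624  0.012] [ 0.834 -0.457  0.175]
[ 192  119  122   77 2364] [ 0.494 -0.326  0.012] [ 0.705 -0.043  0.156]
[  25  136  138   63 2798] [0.497 0.047 0.012] [0.672 0.315 0.154]
[254 150  46  17 316] [ 0.586 -0.293  0.012] [ 0.627 -0.181  0.022]
[ 72 154  15  15  73] [0.596 0.239 0.012] [0.632 0.276 0.017]
[163 235  17  28 435] [0.358 0.007 0.012] [0.421 0.041 0.065]
[312 254  73  52 548] [ 0.243 -0.477  0.012] [ 0.367 -0.314  0.029]
[ 467  288   45   96 3401] [ 0.061 -0.766  0.012] [ 0.276 -0.677  0.05 ]
[155 371  58  13 379] [ 0.078 -0.067  0.012] [0.107 0.065 0.018]
```

View pics/crop.png

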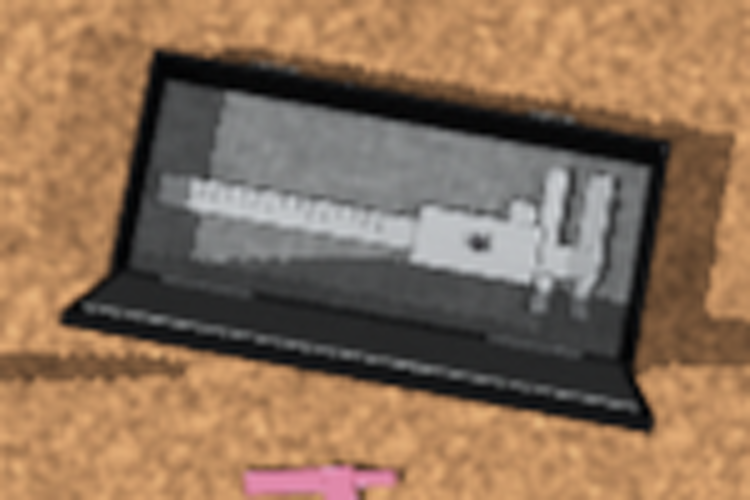

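The crop confirms it: the steel caliper lies in the right case at (262,155), with its lid leaning toward the robot. The case centre is about (0.620, -0.190), and its x axis is at about -12.5° yaw. I'll move over at height with the fingers shut, keeping clear of the wrench lid.

```bash
python3 -m inch '[[0,-33,-24,0,0],[0,-66,-49,0,0],[0,-100,-74,0,0],[0,-133,-98,0,0],[0,-167,-123,0,0],[0,-200,-148,0,0],[0,-234,-172,0,0],[0,-267,-197,0,0]]'
cat >> h.py <<'E'
def go(x,y,z,yaw=-12.5):
    s=bot.read_state(); R=s["tcp_rot"]; print(s["time_s"],s["position"].round(4),"F",s["force"].round(2))
    a=np.radians(yaw); want=-np.array([np.cos(a),np.sin(a),0]); l=R.T@want
    print("move mm",(R.T@(np.array([x,y,z])-s["position"])*1000).round(1),"roll",np.arctan2(l[1],l[0]).round(3), "hp",bot.hold_point_z)
def case(X,z,Y=0):
    a=np.radians(-12.5);return go(.620+X*np.cos(a)-Y*np.sin(a),-.190+X*np.sin(a)+Y*np.cos(a),z)
E
python3 -c "
from h import *
case(-.153,.22)"
```

```text
time_s: 0.9
position: [0.3812, 0.3288, 0.2218]
tcp_rot: [[-0.956, 0.293, -0.001], [0.293, 0.956, -0.002], [0.001, -0.002, -1.0]]
force: [0.9, -0.2, 0.4]
opening: 0.36
0.9 [0.3812 0.3288 0.2218] F [ 0.91 -0.19  0.37]
move mm [-227.9 -438.     2.6] roll -0.08 hp 0.0187
```

```bash
python3 -m inch '[[0,-20,-38,0,0],[0,-40,-76,0,0],[0,-60,-115,0,-0.02],[0,-80,-153,0,-0.04],[0,-100,-192,0,-0.06],[0,-120,-230,0,-0.08],[0,-140,-268,0,-0.08],[0,-158,-304,0,-0.08]]'
python3 -c "
from h import *
case(-.153,.22)"
```

```text
time_s: 1.7
position: [0.4431, -0.0101, 0.2222]
tcp_rot: [[-0.976, 0.216, -0.001], [0.216, 0.976, -0.002], [0.001, -0.002, -1.0]]
force: [0.8, -0.0, -1.0]
opening: 0.003
1.7 [ 0.4431 -0.0101  0.2222] F [ 0.76 -0.01 -0.96]
move mm [ -58.7 -137.3    2.4] roll -0.0 hp 0.0187
```

```bash
python3 -m inch '[[0,-14,-34,0,0],[0,-29,-68,0,0],[0,-44,-103,0,0],[0,-58,-137,0,0],[0,-58,-137,35,0],[0,-58,-137,70,0],[0,-58,-137,107,0],[0,-58,-137,107,0]]'
python3 - <<'E'
from h import *
case(-.153,.115)
p,d,K,T=cap("side"); cv2.imwrite("pics/s2.png",cv2.resize(p[90:270,100:360],None,fx=3,fy=3)[...,::-1])
E
```

```text
time_s: 2.5
position: [0.4665, -0.1549, 0.1115]
tcp_rot: [[-0.976, 0.217, -0.011], [0.217, 0.976, 0.004], [0.011, 0.002, -1.0]]
force: [-0.4, 1.6, 1.0]
opening: 0.005
2.5 [ 0.4665 -0.1549  0.1115] F [-0.39  1.56  0.96]
move mm [-4.4 -1.  -3.6] roll -0.001 hp 0.0187
```

View pics/s2.png

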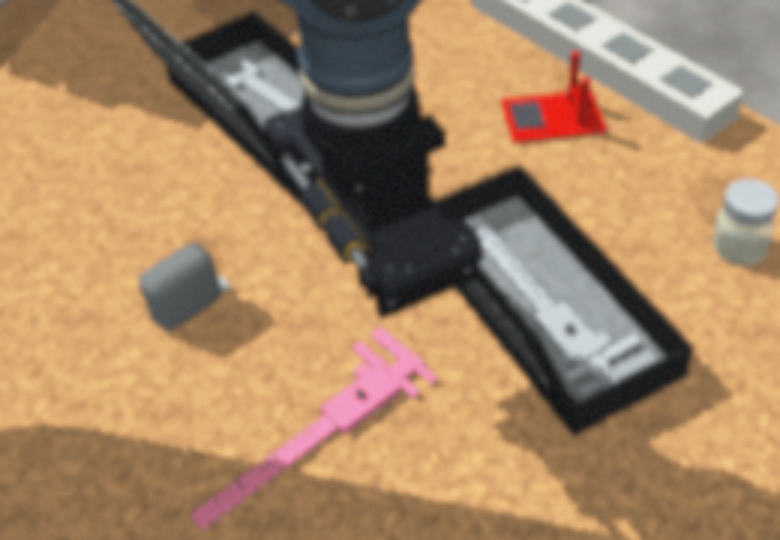

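```bash
python3 -m inch '[[0,-12,-1,-3,0],[0,-22,-1,-3,0],[0,-30,-1,-3,0],[0,-35,-1,-3,0],[0,-40,-1,-3,0],[0,-45,-1,-3,0],[0,-50,-1,-3,0],[0,-55,-1,-3,0]]'
python3 -c "
from h import *
case(-.058,.115)"
```

```text
time_s: 3.35
position: [0.5218, -0.1685, 0.1162]
tcp_rot: [[-0.976, 0.217, -0.007], [0.217, 0.976, 0.002], [0.007, 0.0, -1.0]]
force: [-0.1, 0.3, 0.5]
opening: 0.006
3.35 [ 0.5218 -0.1685  0.1162] F [-0.09  0.26  0.52]
move mm [-42.5   0.3   0.9] roll -0.0 hp 0.0187
```

```bash
python3 -m inch '[[0,-5,0,0,0],[0,-10,0,0,0],[0,-15,0,0,0],[0,-20,0,0,0],[0,-25,0,0,0],[0,-29,0,0,0]]'
python3 - <<'E'
from h import *
case(-.058,.115)
p,d,K,T=cap("side"); cv2.imwrite("pics/s3.png",cv2.resize(p[90:270,100:360],None,fx=3,fy=3)[...,::-1])
E
```

```text
time_s: 3.95
position: [0.5507, -0.175, 0.116]
tcp_rot: [[-0.976, 0.217, -0.007], [0.217, 0.976, 0.002], [0.007, 0.0, -1.0]]
force: [-0.1, 1.0, -0.1]
opening: 0.004
3.95 [ 0.5507 -0.175   0.116 ] F [-0.09  0.96 -0.11]
move mm [-12.9   0.3   0.9] roll -0.0 hp 0.0187
```

View pics/s3.png

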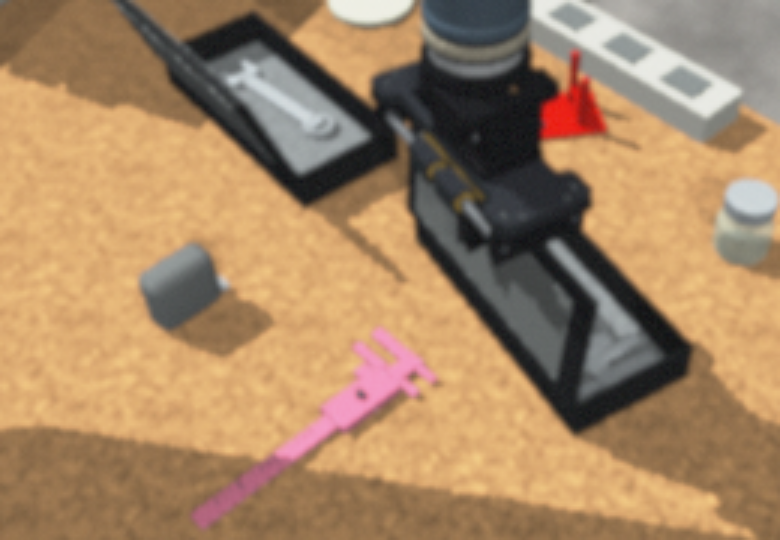

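The lid at (500,270) now stands about upright against the fingers. I'll nudge it a few mm further, stop, and back away.

```bash
python3 -m inch '[[0,-4,0,0,0],[0,-8,0,0,0],[0,-11,0,0,0],[0,-5,0,0,0],[0,5,0,0,0],[0,20,0,0,0],[0,40,0,0,0],[0,60,0,0,0]]'
python3 - <<'E'
from h import *
case(-.058,.115)
p,d,K,T=cap("side"); cv2.imwrite("pics/s4.png",cv2.resize(p[90:270,100:360],None,fx=3,fy=3)[...,::-1])
E
```

```text
time_s: 4.8
position: [0.4909, -0.1615, 0.1164]
tcp_rot: [[-0.976, 0.217, -0.007], [0.217, 0.976, 0.002], [0.007, 0.0, -1.0]]
force: [-0.4, 0.8, 0.2]
opening: 0.008
4.8 [ 0.4909 -0.1615  0.1164] F [-0.39  0.77  0.19]
move mm [-74.2   0.2   0.9] roll -0.0 hp 0.0187
```

View pics/s4.png

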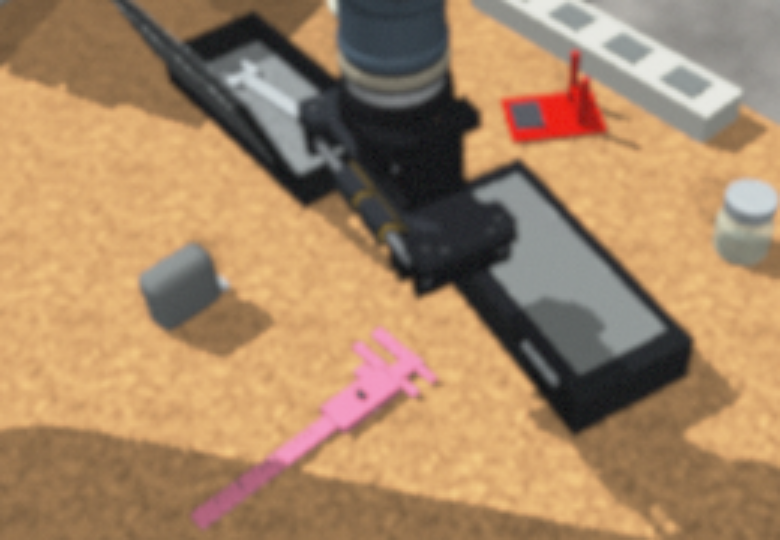

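The lid has fallen shut: its closed plate shows at (580,280), and the wrench lid is still open. I'll back off, lift, and check with depth.

```bash
python3 -m inch '[[0,20,0,0,0],[0,40,0,-20,0],[0,50,0,-50,0],[0,50,0,-80,0],[0,50,0,-80,0],[0,50,0,-80,0],[0,50,0,-80,0],[0,50,0,-80,0]]'
python3 - <<'E'
from h import *
p,d,K,T=cap("side"); W=cloud(d,K,T); a=np.radians(-12.5); q=(W-[.620,-.190,0])@np.array([[np.cos(a),-np.sin(a),0],[np.sin(a),np.cos(a),0],[0,0,1]])
m=(abs(q[...,0])<.05)&(abs(q[...,1])<.12)&(q[...,2]<.2)
c=q[m]; A=np.c_[c[:,:2],np.ones(len(c))]; s=np.linalg.lstsq(A,c[:,2],rcond=None)[0]
print("plane tilt x",s,"z pct",np.percentile(c[:,2],[1,50,99]),len(c))
w=W[(W[...,0]>.48)&(W[...,0]<.55)&(W[...,1]>.07)&(W[...,1]<.31)]; print("wrench lid zmax",np.percentile(w[:,2],98))
cv2.imwrite("pics/s5.png",p[...,::-1]); print(bot.read_state()["time_s"],bot.read_state()["force"])
E
```

```text
time_s: 5.65
position: [0.438, -0.1486, 0.1955]
tcp_rot: [[-0.976, 0.217, -0.016], [0.217, 0.976, 0.006], [0.017, 0.003, -1.0]]
force: [0.2, 0.9, 0.3]
opening: 0.002
plane tilt x [-0.00041936  0.00021695  0.05206886] z pct [0.04882844 0.05208555 0.05500203] 2697
wrench lid zmax 0.15132050812945735
5.7 [-0.22200622 -0.16608906  0.68108938]
```

View pics/s5.png

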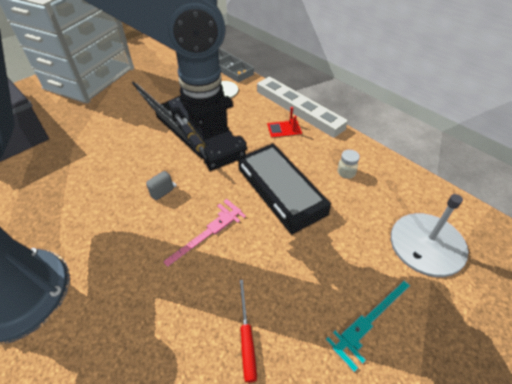

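The lid is flat: its tilt is under 0.001 rad and its top is at 52 mm. The case at (285,187) is shut, the wrench lid is still at full height, and the robot is clear of everything.

```bash
python3 -c "
from rig import bot
print(bot.hand_in())"
```

```text
the job is handed in; nothing more can be done
None
```

I shut the case with the caliper in it and handed the job in at about 5.7 s; no verdict is reported. I pushed its lid slowly from behind with closed fingers until it was just past upright, then backed away while it fell shut on its own.

- **Caliper lid:** the last depth image shows it flat, with a fitted tilt under 0.001 rad and its top at 52 mm.
- **Wrench lid:** it is still open, with its edge at 151 mm, the height given for wide open.
- **Robot:** it ended clear of both cases, and the wrist force readings I took between moves stayed within about 2 N.
- **Not checked:** with the lid shut I could not see the caliper's final position. It was lying in place in the last view inside, just before the lid tipped, and nothing touched it.

No check failed or disagreed with another.

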